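# Put the pill vial away and prove the medicine box is caught

### The arm

A 6-joint arm with a two-finger parallel gripper is mounted at the origin on a cart in front of the work surface, level with it; the furniture and walls round the work are solid. World frame = base frame: x ahead of the robot, y to its left, z up, the work surface at z = 0. Lengths are in m, angles in rad, forces in N, time in s.
With the tool pointing down it reaches from about 0.375 to 0.9 m from the base axis. Payload 3.1 kg.
Tool frame: the origin (TCP) lies on the centre line of the jaws, within the pads' length; the fingertips stand 22 mm ahead of it and the grasp point (between the pads) lies 3 mm ahead of it; z points along the fingers, y is the line along which they close (so a half turn about z gives the same grasp; the last joint's range is limited). The gripper opens to 85 mm and grips with 20 to 120 N. Pads are 22 mm wide; open, the fingers measure 114 mm over their backs; the gripper's body (76 mm by 85 mm) begins 54 mm behind the grasp point. The pads swing forward as they close: fully open they stand 13 mm farther back than shut.
Start: joints at [-1.397, 0.527, 1.433, -0, 1.181, -0.178], TCP at [0.216, -0.586, 0.253] pointing down, gripper open.
Joint ranges: [-3.08, 3.08], [-0.75, 2.2], [0.22, 2.44], [-1.43, 4.57], [0, 2.65], [-2.85, 2.85]. Speed limits (rad/s): [2.79, 2.79, 3.14, 3.14, 3.14, 3.14].

### API

Orientations are given as a unit quaternion [x, y, z, w].
In Python, from station import manip, cam, status, sign_off gives the robot as it stands (manip), with the cameras (cam), the job as plain functions and the readings (status).
- The arm moves only by the tool drive_effector, called after ">>>" by a JSON object that holds its "method" and its "body", one argument or row to a line. Schema: {"type":"object","properties":{"ticks":{"type":"array","items":{"type":"object","properties":{"pos":{"type":"array","items":{"type":"number"},"minItems":3,"maxItems":3},"turn":{"type":"number"},"jaw":{"type":"number"}},"additionalProperties":false,"required":["jaw"]},"minItems":1,"maxItems":20},"squeeze":{"type":"number"},"only":{"type":"string"},"quiet":{"type":"boolean"},"lines":{"type":"string"}},"required":["ticks"],"additionalProperties":false}. ticks is a list of rows, 1 to 20 of them, each an object with the fields pos (a list: dx, dy, dz in normalised numbers (1 is 800 mm)), turn (a turn about the tool's z in normalised numbers (1 is 90 degrees)), jaw (the opening from 0.0 (shut) to 1.0 (fully open)); a field left out counts as zero (the opening has to be given); each row is the pose to reach, as a shift and turn from the pose commanded when the call began, along the tool's axes at that moment; what a row does not reach only later rows make up. A row lasts 1/10 s, in which the tool goes at most 0.05 m and 0.15 rad, less where a joint would pass 70% of its speed; a pose out of reach is approached as far as the arm can. The fingers move at their own pace and stop on an object; squeeze is the grip in N (left out, the last holds). Time passes only in rows, so rows that do not move let the fingers close. The tool returns the time, the measured TCP pose, the force, the opening and the grip force at its end. only (a regular expression) keeps the lines of the reply that match it, lines (a string "A,B") keeps lines A to B, and quiet returns only ok. A shift or turn number past 1, either way, is cut back to 1. Input that does not fit is refused with a message, and nothing moves.
- status.sense(): the state, without advancing time (a new reading comes with each control period).
- cam.snapshot(name): name is "side" or "top"; returns a dict with "pixels" (420x560x3 uint8, red, green, blue), "range_z" (420x560 float32, m along the optical axis (not along the pixel's ray), 0 where there is no reading), "fov_y" (degrees; the focal length in pixels is half the picture's height over the tangent of half this angle, whatever the lens; pixels are square), "cx", "cy" (the principal point, pixels), "R" (3x3) and "t" (3): a world point X has camera coordinates R X + t. Camera axes: x right, y down, z forward; pixel columns grow to the right and rows downward; lengths in m; the calibration is good to about 2 mm. A picture is of the moment at which its call begins.
- sign_off(): hands the job in; it is judged then, once.
The state is a dict: "t": time; "q": joint angles; "qd": joint speeds; "tau": joint torques, N m; "tcp_pos": TCP position; "tool_rot": TCP orientation; "force": force on the tool from outside, world axes, zero at the start; "ft_torque": the same for the moment, N m; "finger_gap": opening from 0.0 (shut) to 1.0 (fully open); "gripper_force": force on a finger pad.
Only numpy, scipy, OpenCV 4.12 (cv2) and the standard library are available. Lean on these libraries where they do the work, as an engineer would, in place of code of your own. Each camera call takes 0.05 s, during which the arm holds its last target. There are 200 camera calls.

### The job

Put the orange pill vial away: stand it upright in the empty bay of the medicine box. Then swing the lid down, press it flat onto the box until the spring catch has taken, and give its handle a firm, steady upward tug to prove that the catch holds; if the lid gives, press harder and tug again. Leave the box shut and caught, and the other things standing where they are.

Things in the scene. Friction and masses are not known exactly. Their poses are not given: they have to be found in the camera images.
- medicine_box: Grey metal medicine box screwed to the cabinet top, 180 (x) x 240 (y) x 130 mm high, walls and floor 4 mm; feet stand out 22 mm at each side, a catch housing 14 mm at the middle of the front. Origin: centre of its underside; x from the front to the hinges at its back, y left, z up. A divider 75 mm high makes two bays: the left (+y) holds blister strips and a dose cup, the right (-y) is empty.
- bay (a point): Centre of the floor of the empty right-hand bay, 4 mm above the cabinet top; axes as the box. The bay measures 172 mm along x, 119 mm along y and is 126 mm deep to the rim.
- pill_vial: Orange pill vial with a ribbed white cap, 47 mm in diameter, 118 mm tall, about 80 g, standing upright. Origin: centre of its underside; z up its axis.
- lid_angle (a joint): Angle of the white lid, a 188 x 252 mm plate, top 6 to 9 mm above the hinge line along the box's back rim. 0 = flat on the rim, grows as it opens; open at the start, leaning back past upright (1.65 to 1.85). A friction hinge keeps it at any angle (2 to 4 N at the handle moves it). Pressed below 0.012 the catch has taken it; caught, it has 0.018 of play, then stops; uncaught, it just comes up.
- lid_hinge (a point): Middle of the hinge line (it runs along the box's y), 90 mm behind the box's middle, 130 mm above the cabinet top; axes turn with the lid (x along the lid from its front edge to the hinge, z out of its outer face).
- lid_grip (a point): Middle of the lid's bow handle, a round steel bar 12 mm thick along the lid's y, straight for 72 mm. Its centre line is 140 mm from the hinge line, 46 mm from the lid's front edge and, with the lid shut, 28 mm above the hinge line (13 mm clear under the bar). Axes as the lid's; z points out of the lid's outer face.
- lid: The white lid with its handle and, 165 mm from the hinge line near its front edge, the striker: a steel wire loop, 40 mm wide, that hangs 25 mm below the lid. Origin on the hinge line, axes as point lid_hinge. The tug must load loop and bolt nose against each other with more than 3 N for 0.3 s: about 10 N up at the handle.
- catch_bolt: Spring bolt of the catch; its bevelled nose, 22 mm wide, comes through the box's front wall 16 mm below the rim. The lid's loop first rests on its bevel (lid at about 0.06 to 0.09 rad, front 10 to 17 mm open) and must be pressed past it: roughly 8 to 18 N down at the handle, different each time as the catch is set differently. Then the nose springs out over the loop.
- tablet_bottle: White tablet bottle, 60 mm in diameter, 105 mm tall, standing near the vial; leave it. Origin: centre of its underside.
- mug_spoon: Grey mug with a spoon in it, 94 mm in diameter, 149 mm tall; leave it.
- dose_cup: Empty clear dose cup, 40 mm in diameter, 42 mm tall, standing on the cabinet; leave it.
- blister_blue: Blister strip with light blue tablets, 54 x 108 mm, lying flat; leave it.

How it is judged:
By the outcome, as a careful person would: the job done as asked, in the order asked, and still so for the second after the job is handed in, with the robot touching nothing.
It also fails if it takes over 72 s, if anything falls off the work surface, if the arm or the gripper's body presses on something with over 40 N, if the wrist force passes 120 N, or if a joint passes its speed limit or range.

## Working session

There is one attempt and no reset: what is moved stays moved. The work goes in short steps, Python scripts to look and compute and a tool call to move; the robot and the scene stay as the last step left them, time stands still between calls to the robot, and variables do not carry over. Pictures are saved under pics/ and viewed, at most 10 in all, crops included, and the job is handed in when it is done.

```bash
ls; mkdir -p pics
```

Create h.py:
```python
import numpy as np, cv2
from station import manip, cam, status, sign_off
def snap(n,f):
    s=cam.snapshot(n); cv2.imwrite('pics/'+f,s['pixels'][:,:,::-1]); np.savez('/tmp/'+n+'.npz',**s); return s
def cloud(s):
    z=s['range_z']; h,w=z.shape; f=h/2/np.tan(np.radians(s['fov_y'])/2)
    u,v=np.meshgrid(np.arange(w),np.arange(h))
    c=np.stack([(u-s['cx'])/f*z,(v-s['cy'])/f*z,z],-1)
    P=(c-s['t'])@s['R']; P[z==0]=np.nan; return P
```

Run:
```python
from h import *
for n in('side','top'):
    s=snap(n,n+'0.png'); print(n,s['fov_y'],s['cx'],s['cy'],-s['R'].T@s['t'],s['R'][2], (s['range_z']>0).mean())
print(status.sense())
```

```text
pics
station.py
side 49.73214287807849 276.407197266894 208.4870648516679 [0.56119641 0.57908377 0.67842031] [-0.00203947 -0.80671812 -0.59093292] 0.9960034013605442
top 54.80573068506803 274.1618764998855 214.43834617864323 [ 0.48715504 -0.19210275  1.03247546] [ 0.04641835  0.00993588 -0.99887267] 0.9958801020408163
{'t': 0.1, 'q': array([-1.39653076e+00,  5.28392311e-01,  1.43377258e+00, -1.46698747e-05,
        1.18142979e+00, -1.78511133e-01]), 'qd': array([ 0.00090968, -0.00287866, -0.00279649,  0.00075268, -0.00075184,
       -0.00109614]), 'tau': array([-3.44896571e-04, -4.43304563e+01, -1.78586948e+01, -2.93777084e-04,
        3.93979790e-03,  4.56061812e-06]), 'tcp_pos': array([ 0.21585086, -0.58589509,  0.25242021]), 'tool_rot': array([ 9.84482884e-01,  1.75477773e-01, -4.65817214e-06, -1.00102745e-03]), 'force': array([-0.4789438 , -0.54660865, -0.09260409]), 'ft_torque': array([ 0.00711406, -0.01354212, -0.0565812 ]), 'gripper_force': 0.0, 'finger_gap': 0.9986426957158733}
```

View pics/side0.png

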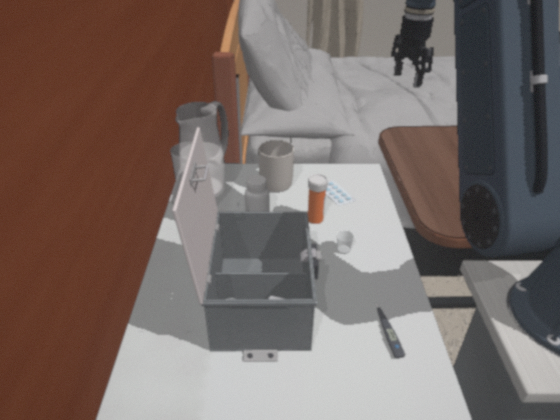

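View pics/top0.png

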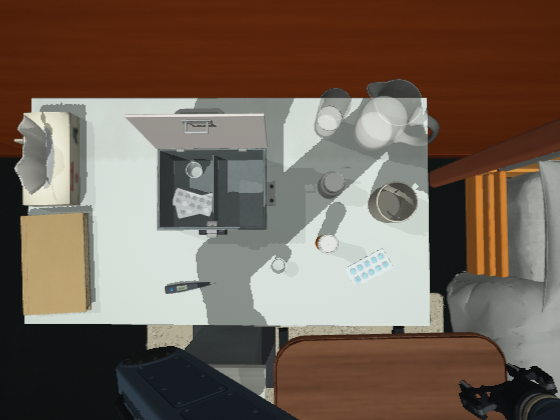

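The side view shows the box (210-315, 212-348) with its lid open at cols 180-215 and the vial at (317,200). In the top view the vial cap is at (327,242), the bottle at (332,183), the dose cup at (279,265), the empty bay at about (240,190) and the handle at (198,126).

Create m.py:
```python
from h import *
T={k:v for k,v in np.load('/tmp/top.npz').items()}; S={k:v for k,v in np.load('/tmp/side.npz').items()}
for n,s in(('top',T),('side',S)):
    P=cloud(s); v,u=np.mgrid[:420,:560]
    def rep(name,box,z0,z1):
        a,b,c,d=box; m=(u>=a)&(u<b)&(v>=c)&(v<d)&(P[...,2]>z0)&(P[...,2]<z1)
        Q=P[m]
        if len(Q)<5: print(n,name,len(Q)); return
        print(n,name,len(Q),'med',np.median(Q,0).round(4),'lo',np.percentile(Q,3,axis=0).round(4),'hi',np.percentile(Q,97,axis=0).round(4)); return Q
    if n=='top':
        rep('vialcap',(310,345,225,260),.108,.13); rep('bottle',(315,350,165,200),.09,.12)
        rep('mugrim',(365,420,175,225),.08,.2); rep('cup',(268,290,255,275),.03,.06)
        Q=rep('rim',(150,275,145,240),.122,.138)
        m=np.isfinite(Q[:,0]); r=cv2.minAreaRect(Q[:,:2].astype(np.float32)); print('rect',r)
        Lq=rep('lid',(120,275,110,147),.15,.4)
        rep('table',(290,310,250,300),-.05,.05)
    else:
        rep('vialcap',(305,330,172,190),.08,.14); Q=rep('lid',(175,215,130,300),.14,.4)
        rep('rim',(200,325,210,310),.122,.138)
        hsv=cv2.cvtColor(s['pixels'],cv2.COLOR_RGB2HSV); m=(hsv[...,0]<15)&(hsv[...,1]>170)&(P[...,2]>.01)&(P[...,2]<.12)&(u>300)&(u<335)
        print('orange',P[m].mean(0),m.sum())
    Q=Q if n=='side' else Lq
    A=np.c_[Q[:,2],Q[:,1],np.ones(len(Q))]; 
    for _ in range(8):
        w=np.linalg.lstsq(A,Q[:,0],rcond=None)[0]; e=abs(A@w-Q[:,0]); k=e<max(.004,np.percentile(e,80)); A,Q=A[k],Q[k]
        if len(Q)<100: break
    print('lid plane x=',w,len(Q),'angle',np.pi/2+np.arctan(w[0]))
```

```bash
python3 m.py
```

```text
top vialcap 334 med [ 0.4635 -0.3045  0.1166] lo [ 0.4454 -0.3247  0.1129] hi [ 0.4837 -0.2842  0.12  ]
top bottle 355 med [ 0.6054 -0.32    0.1052] lo [ 0.5846 -0.3407  0.0971] hi [ 0.6261 -0.2995  0.1087]
top mugrim 504 med [ 0.5592 -0.4731  0.1046] lo [ 0.516  -0.5058  0.0818] hi [ 0.6039 -0.4156  0.115 ]
top cup 72 med [ 0.4038 -0.1921  0.0413] lo [ 0.3903 -0.2115  0.0303] hi [ 0.427  -0.175   0.0447]
top rim 1382 med [ 0.5812 -0.0439  0.129 ] lo [ 0.4895 -0.1646  0.1229] hi [0.6793 0.0796 0.1357]
rect ((0.5792256593704224, -0.043298497796058655), (0.2019633948802948, 0.24874190986156464), 0.5510825514793396)
top lid 4282 med [ 0.6908 -0.0425  0.2606] lo [ 0.68   -0.159   0.1573] hi [0.7171 0.0762 0.3154]
top table 993 med [ 3.821e-01 -2.456e-01 -2.000e-04] lo [ 0.3241 -0.2706 -0.0037] hi [ 0.4424 -0.2225  0.0031]
lid plane x= [ 0.10465657 -0.00965333  0.66386062] 3863 angle 1.6750732859167243
side vialcap 288 med [ 0.4652 -0.2928  0.1162] lo [ 0.4449 -0.3204  0.1023] hi [ 0.4862 -0.2788  0.1199]
side lid 5003 med [ 0.6913 -0.0265  0.2254] lo [ 0.6793 -0.3949  0.147 ] hi [0.7806 0.0878 0.3155]
side rim 2095 med [0.5789 0.0177 0.1292] lo [ 0.4887 -0.1568  0.1224] hi [0.6785 0.0848 0.1343]
orange [nan nan nan] 0
lid plane x= [ 0.10125174 -0.01043273  0.66469219] 2530 angle 1.671704166688369m.py:21: RuntimeWarning: Mean of empty slice.
  print('orange',P[m].mean(0),m.sum())
  ret = um.true_divide(
```

The manual's scale: shifts go in shares of 800 mm and turns go in shares of 90 degrees. Converting my numbers, 0.33 m / 0.8 = 0.4125, -0.179 m / 0.8 = -0.2238, -1.228 rad / 1.5708 = -0.7818.

>>> {"method": "drive_effector", "body": {
  "ticks": [
    {"pos":[0.4125, -0.2238, 0], "turn":-0.7818, "jaw":1},
    {"pos":[0.4125, -0.2238, 0], "turn":-0.7818, "jaw":1},
    {"pos":[0.4125, -0.2238, 0], "turn":-0.7818, "jaw":1},
    {"pos":[0.4125, -0.2238, 0], "turn":-0.7818, "jaw":1},
    {"pos":[0.4125, -0.2238, 0], "turn":-0.7818, "jaw":1},
    {"pos":[0.4125, -0.2238, 0], "turn":-0.7818, "jaw":1},
    {"pos":[0.4125, -0.2238, 0], "turn":-0.7818, "jaw":1},
    {"pos":[0.4125, -0.2238, 0], "turn":-0.7818, "jaw":1},
    {"pos":[0.4125, -0.2238, 0], "turn":-0.7818, "jaw":1},
    {"pos":[0.4125, -0.2238, 0], "turn":-0.7818, "jaw":1},
    {"pos":[0.4125, -0.2238, 0], "turn":-0.7818, "jaw":1},
    {"pos":[0.4125, -0.2238, 0], "turn":-0.7818, "jaw":1}
  ]
}}

```text
t: 1.3
tcp_pos: [0.463, -0.3056, 0.2532]
tool_rot: [0.705, 0.71, -0.0, -0.0]
force: [-0.1, -0.3, -0.3]
finger_gap: 0.999
gripper_force: 0.0
```

Run:
```python
from h import *
T=dict(np.load('/tmp/top.npz')); P=cloud(T).reshape(-1,3); P=P[np.isfinite(P[:,0])]
m=(abs(P[:,2]-.129)<.006)
for y in np.arange(-.15,.08,.03):
    k=m&(abs(P[:,1]-y)<.006)&(P[:,0]>.4)&(P[:,0]<.75); print(round(y,2),np.sort(P[k,0].round(3))[::3])
for x in (.52,.56,.6,.64):
    k=m&(abs(P[:,0]-x)<.006)&(P[:,1]>-.25)&(P[:,1]<.2); print(x,np.sort(P[k,1].round(3)))
k=(abs(P[:,1]+.04)<.1)&(P[:,0]>.72); print('behind',np.c_[P[k][::150]].round(2)[:40].tolist())
S=dict(np.load('/tmp/side.npz')); P=cloud(S); k=(P[...,0]>.7)&(P[...,0]<.76)&(abs(P[...,1]+.04)<.07)&(P[...,2]>.2)&(P[...,2]<.35); print('handle',P[k].mean(0),k.sum())
P=cloud(T); k=(P[...,0]>.7)&(P[...,0]<.76)&(abs(P[...,1]+.04)<.07)&(P[...,2]>.2)&(P[...,2]<.305); print('handle top',P[k].round(3)[::8])
```

```text
-0.15 [0.497 0.497 0.499 0.499 0.501 0.501 0.503 0.675 0.676 0.677 0.679 0.68
 0.68 ]
-0.12 [0.496 0.496 0.499 0.499 0.501 0.672 0.673 0.675 0.676 0.676 0.678 0.678
 0.68 ]
-0.09 [0.496 0.496 0.499 0.499 0.501 0.501 0.675 0.675 0.676 0.678 0.678]
-0.06 [0.49  0.496 0.496 0.498 0.498 0.501 0.501 0.674 0.675 0.676 0.678]
-0.03 [0.478 0.487 0.489 0.492 0.492 0.494 0.496 0.498 0.498 0.501 0.501 0.503
 0.674 0.674 0.676 0.676 0.678 0.679]
0.0 [0.496 0.496 0.498 0.498 0.5   0.673 0.674 0.676 0.676 0.678]
0.03 [0.496 0.496 0.498 0.5   0.5   0.671 0.671 0.673 0.674 0.675 0.676 0.678
 0.678]
0.06 [0.496 0.496 0.498 0.498 0.5   0.673 0.674 0.676 0.676 0.677 0.678]
0.52 [-0.165 -0.165 -0.165 -0.165 -0.165 -0.165 -0.163 -0.163 -0.163 -0.163
 -0.163 -0.163 -0.161 -0.16  -0.16  -0.16  -0.16  -0.16   0.073  0.073
  0.073  0.074  0.074  0.074  0.075  0.075  0.075  0.075  0.076  0.076
  0.077  0.077  0.077  0.079  0.079  0.08   0.08   0.08 ]
0.56 [-0.165 -0.165 -
[... 1693 characters left out ...]
top [[ 0.723 -0.002  0.272]
 [ 0.723 -0.018  0.271]
 [ 0.724 -0.033  0.271]
 [ 0.724 -0.048  0.27 ]
 [ 0.723 -0.063  0.272]
 [ 0.723 -0.079  0.272]
 [ 0.721 -0.012  0.274]
 [ 0.721 -0.027  0.273]
 [ 0.721 -0.042  0.272]
 [ 0.721 -0.058  0.271]
 [ 0.721 -0.073  0.273]
 [ 0.719 -0.003  0.273]
 [ 0.719 -0.018  0.273]
 [ 0.719 -0.033  0.273]
 [ 0.719 -0.048  0.273]
 [ 0.719 -0.064  0.272]
 [ 0.72  -0.078  0.269]
 [ 0.717 -0.005  0.273]
 [ 0.717 -0.02   0.273]
 [ 0.717 -0.035  0.274]
 [ 0.717 -0.051  0.274]
 [ 0.717 -0.065  0.272]
 [ 0.717 -0.081  0.275]
 [ 0.715 -0.003  0.272]
 [ 0.716 -0.017  0.271]
 [ 0.717 -0.032  0.268]
 [ 0.716 -0.048  0.271]
 [ 0.716 -0.063  0.27 ]
 [ 0.715 -0.079  0.273]]
```

To row units: 0.167 m / 0.8 = 0.2088, 0.145 m / 0.8 = 0.1813.

>>> {"method": "drive_effector", "body": {
  "ticks": [
    {"pos":[0, 0, 0.0625], "jaw":1},
    {"pos":[0, 0, 0.125], "jaw":1},
    {"pos":[0, 0, 0.1813], "jaw":1},
    {"pos":[0, 0, 0.2088], "jaw":1},
    {"pos":[0, 0, 0.2088], "jaw":1},
    {"pos":[0, 0, 0.2088], "jaw":0.3},
    {"pos":[0, 0, 0.2088], "jaw":0.3},
    {"pos":[0, 0, 0.2088], "jaw":0.3},
    {"pos":[0, 0, 0.2088], "jaw":0.3},
    {"pos":[0, 0, 0.2088], "jaw":0.3},
    {"pos":[0, 0, 0.2088], "jaw":0.3},
    {"pos":[0, 0, 0.2088], "jaw":0.3}
  ],
  "squeeze": 35
}}

```text
t: 2.5
tcp_pos: [0.4646, -0.3054, 0.0883]
tool_rot: [0.703, 0.711, -0.0, 0.002]
force: [-0.9, -0.7, 6.5]
finger_gap: 0.52
gripper_force: 34.8
```

To row units: 0.201 m / 0.8 = 0.2513, -0.18 m / 0.8 = -0.225.

>>> {"method": "drive_effector", "body": {
  "ticks": [
    {"pos":[0, 0, -0.0375], "jaw":0.3},
    {"pos":[0, 0, -0.1], "jaw":0.3},
    {"pos":[0, 0, -0.1625], "jaw":0.3},
    {"pos":[0.0125, 0.0063, -0.225], "jaw":0.3},
    {"pos":[0.05, 0.0313, -0.225], "jaw":0.3},
    {"pos":[0.1, 0.0625, -0.225], "jaw":0.3},
    {"pos":[0.15, 0.0938, -0.225], "jaw":0.3},
    {"pos":[0.2, 0.125, -0.225], "jaw":0.3},
    {"pos":[0.2375, 0.1475, -0.225], "jaw":0.3},
    {"pos":[0.2513, 0.1556, -0.225], "jaw":0.3},
    {"pos":[0.2513, 0.1556, -0.225], "jaw":0.3},
    {"pos":[0.2513, 0.1556, -0.225], "jaw":0.3}
  ]
}}

```text
t: 3.7
tcp_pos: [0.5857, -0.1029, 0.2664]
tool_rot: [0.704, 0.711, -0.001, 0.0]
force: [0.3, -0.6, -0.1]
finger_gap: 0.514
gripper_force: 36.1
```

Run:
```python
from h import *
s=snap('top','top1.png'); t=snap('side','side1.png')
cv2.imwrite('pics/c1.png',np.hstack([s['pixels'][80:300,110:390],t['pixels'][100:320,150:430]])[:,:,::-1])
```

```text
(no output)
```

View pics/c1.png

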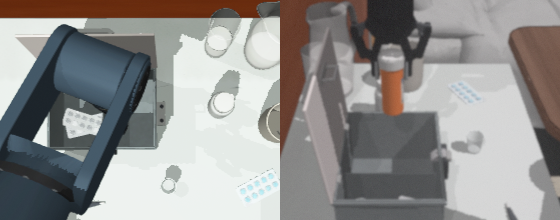

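To row units: 0.174 m / 0.8 = 0.2175, 0.173 m / 0.8 = 0.2163.

>>> {"method": "drive_effector", "body": {
  "ticks": [
    {"pos":[0, 0, 0.0625], "jaw":0.3},
    {"pos":[0, 0, 0.125], "jaw":0.3},
    {"pos":[0, 0, 0.175], "jaw":0.3},
    {"pos":[0, 0, 0.2], "jaw":0.3},
    {"pos":[0, 0, 0.2088], "jaw":0.3},
    {"pos":[0, 0, 0.2138], "jaw":0.3},
    {"pos":[0, 0, 0.2163], "jaw":0.3},
    {"pos":[0, 0, 0.2175], "jaw":0.3},
    {"pos":[0, 0, 0.2175], "jaw":0.3}
  ]
}}

```text
t: 4.7
tcp_pos: [0.587, -0.1026, 0.0935]
tool_rot: [0.704, 0.711, 0.0, 0.001]
force: [-0.9, -1.5, -2.5]
finger_gap: 0.521
gripper_force: 36.1
```

To row units: 0.0015 m / 0.8 = 0.0019, 0.001 m / 0.8 = 0.0013.

>>> {"method": "drive_effector", "body": {
  "ticks": [
    {"pos":[0, 0, 0.0013], "jaw":0.3},
    {"pos":[0, 0, 0.0019], "jaw":0.3},
    {"pos":[0, 0, 0.0019], "jaw":0.3}
  ]
}}

```text
t: 5.0
tcp_pos: [0.587, -0.1023, 0.0924]
tool_rot: [0.703, 0.711, 0.0, 0.001]
force: [-0.9, 0.6, 5.3]
finger_gap: 0.519
gripper_force: 36.0
```

To row units: -0.285 m / 0.8 = -0.3563, -0.26 m / 0.8 = -0.325.

>>> {"method": "drive_effector", "body": {
  "ticks": [
    {"jaw":0.7},
    {"jaw":1},
    {"jaw":1},
    {"jaw":1},
    {"pos":[0, 0, -0.025], "jaw":1},
    {"pos":[0, 0, -0.075], "jaw":1},
    {"pos":[0, 0, -0.1375], "jaw":1},
    {"pos":[0, 0, -0.2], "jaw":1},
    {"pos":[0, 0, -0.2625], "jaw":0},
    {"pos":[0, 0, -0.325], "jaw":0},
    {"pos":[0, 0, -0.3563], "jaw":0},
    {"pos":[0, 0, -0.3563], "jaw":0}
  ]
}}

```text
t: 6.2
tcp_pos: [0.5882, -0.1029, 0.3811]
tool_rot: [0.704, 0.711, 0.002, 0.005]
force: [0.0, 0.4, 0.4]
finger_gap: 0.333
gripper_force: 0.0
```

Run:
```python
from h import *
s=snap('top','top2.png'); t=snap('side','side2.png')
cv2.imwrite('pics/c2.png',np.hstack([s['pixels'][80:300,110:390],t['pixels'][100:320,150:430]])[:,:,::-1])
```

```text
(no output)
```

View pics/c2.png

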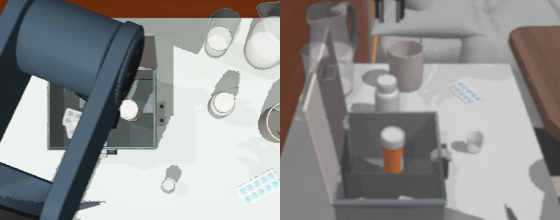

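To row units: 0.177 m / 0.8 = 0.2213, 0.075 m / 0.8 = 0.0938.

>>> {"method": "drive_effector", "body": {
  "ticks": [
    {"pos":[0.0188, 0.0563, 0], "jaw":0},
    {"pos":[0.0375, 0.1125, 0], "jaw":0},
    {"pos":[0.0563, 0.1688, 0], "jaw":0},
    {"pos":[0.0725, 0.2213, 0], "jaw":0},
    {"pos":[0.0725, 0.2213, 0], "jaw":0},
    {"pos":[0.0725, 0.2213, 0.05], "jaw":0},
    {"pos":[0.0725, 0.2213, 0.0938], "jaw":0},
    {"pos":[0.0725, 0.2213, 0.0938], "jaw":0},
    {"pos":[0.0725, 0.2213, 0.0938], "jaw":0}
  ]
}}

```text
t: 7.2
tcp_pos: [0.7616, -0.0426, 0.2988]
tool_rot: [0.704, 0.711, -0.001, -0.002]
force: [0.1, -0.4, 0.4]
finger_gap: -0.0
gripper_force: 0.0
```

Run:
```python
import numpy as np
p=np.array([.7616,.2988]);h=np.array([.6765,.13])
for th in [1.67,1.5,1.3,1.1,.9,.7,.5,.35,.25,.15,.1]:
    d=np.array([-np.cos(th),np.sin(th)]);n=np.array([np.sin(th),np.cos(th)])
    q=h+.16*d+.009*n+[.015,.022]; print(th,'dy %.3f dz %.3f'%(q[0]-p[0],p[1]-q[1]))
```

```text
1.67 dy -0.045 dz -0.012
1.5 dy -0.072 dz -0.013
1.3 dy -0.104 dz -0.010
1.1 dy -0.135 dz 0.000
0.9 dy -0.163 dz 0.016
0.7 dy -0.187 dz 0.037
0.5 dy -0.206 dz 0.062
0.35 dy -0.217 dz 0.083
0.25 dy -0.223 dz 0.098
0.15 dy -0.227 dz 0.114
0.1 dy -0.228 dz 0.122
```

To row units: -0.223 m / 0.8 = -0.2788, -0.217 m / 0.8 = -0.2713.

>>> {"method": "drive_effector", "body": {
  "ticks": [
    {"pos":[0.05, 0, -0.0125], "jaw":0},
    {"pos":[0.0938, 0, -0.0125], "jaw":0},
    {"pos":[0.0938, -0.0375, -0.015], "jaw":0},
    {"pos":[0.0938, -0.0625, -0.015], "jaw":0},
    {"pos":[0.0938, -0.09, -0.0163], "jaw":0},
    {"pos":[0.0938, -0.13, -0.0125], "jaw":0},
    {"pos":[0.0938, -0.1688, 0], "jaw":0},
    {"pos":[0.0938, -0.2038, 0.02], "jaw":0},
    {"pos":[0.0938, -0.2338, 0.0463], "jaw":0},
    {"pos":[0.0938, -0.2575, 0.0775], "jaw":0},
    {"pos":[0.0938, -0.2713, 0.1038], "jaw":0},
    {"pos":[0.0938, -0.2788, 0.1225], "jaw":0},
    {"pos":[0.0938, -0.2788, 0.1225], "jaw":0}
  ]
}}

```text
t: 8.5
tcp_pos: [0.5383, 0.0301, 0.2034]
tool_rot: [0.704, 0.71, -0.0, -0.0]
force: [1.1, -0.5, 0.1]
finger_gap: -0.001
gripper_force: 0.0
```

Run:
```python
from h import *
s=snap('top','top3.png'); t=snap('side','side3.png')
cv2.imwrite('pics/c3.png',np.hstack([s['pixels'][80:300,110:390],t['pixels'][100:320,150:430]])[:,:,::-1])
```

```text
(no output)
```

View pics/c3.png

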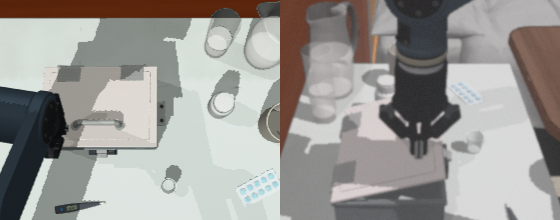

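The lid has come down to about 0.25 rad; its handle is at (97,124) of the top crop. I'll push on to the bevel.

To row units: 0.023 m / 0.8 = 0.0288, 0.02 m / 0.8 = 0.025.

>>> {"method": "drive_effector", "body": {
  "ticks": [
    {"pos":[0, -0.005, 0.015], "jaw":0},
    {"pos":[0, -0.0063, 0.025], "jaw":0},
    {"pos":[0, -0.0063, 0.0288], "jaw":0},
    {"pos":[0, -0.0063, 0.0288], "jaw":0}
  ]
}}

```text
t: 9.0
tcp_pos: [0.5344, 0.0302, 0.18]
tool_rot: [0.704, 0.711, 0.0, 0.0]
force: [0.4, 0.5, 1.0]
finger_gap: 0.0
gripper_force: 0.0
```

>>> {"method": "drive_effector", "body": {
  "ticks": [
    {"pos":[0, 0, 0.0025], "jaw":0},
    {"pos":[0, 0, 0.005], "jaw":0},
    {"pos":[0, 0, 0.005], "jaw":0}
  ]
}}

```text
t: 9.3
tcp_pos: [0.534, 0.0303, 0.1757]
tool_rot: [0.704, 0.711, 0.0, -0.0]
force: [-0.1, -0.2, 0.5]
finger_gap: -0.003
gripper_force: 0.0
```

To row units: 0.003 m / 0.8 = 0.0038, 0.0015 m / 0.8 = 0.0019.

>>> {"method": "drive_effector", "body": {
  "ticks": [
    {"pos":[0, 0, 0.0019], "jaw":0},
    {"pos":[0, 0, 0.0038], "jaw":0},
    {"pos":[0, 0, 0.0038], "jaw":0}
  ]
}}

```text
t: 9.6
tcp_pos: [0.5339, 0.0303, 0.1726]
tool_rot: [0.704, 0.711, -0.0, -0.0]
force: [0.0, -0.3, 0.2]
finger_gap: 0.0
gripper_force: 0.0
```

>>> {"method": "drive_effector", "body": {
  "ticks": [
    {"pos":[0, 0, -0.05], "jaw":0.4},
    {"pos":[-0.045, 0.0038, -0.05], "jaw":0.4},
    {"pos":[-0.0913, 0.0075, -0.05], "jaw":0.4},
    {"pos":[-0.0913, 0.0075, -0.05], "jaw":0.4}
  ]
}}

```text
t: 10.0
tcp_pos: [0.5422, -0.0465, 0.2134]
tool_rot: [0.705, 0.709, 0.0, 0.002]
force: [0.2, 0.4, -0.1]
finger_gap: 0.399
gripper_force: 0.0
```

Run:
```python
from h import *
s=snap('top','top4.png'); t=snap('side','side4.png')
for s in (s,t):
    P=cloud(s).reshape(-1,3); P=P[np.isfinite(P[:,0])]
    k=(P[:,0]>.5)&(P[:,0]<.67)&(((P[:,1]>.02)&(P[:,1]<.07))|((P[:,1]>-.15)&(P[:,1]<-.1)))&(P[:,2]>.125)&(P[:,2]<.165); Q=P[k]
    w=np.polyfit(Q[:,0],Q[:,2],1); r=Q[:,2]-np.polyval(w,Q[:,0]); w=np.polyfit(Q[abs(r)<.004,0],Q[abs(r)<.004,2],1)
    k=(abs(P[:,0]-.54)<.03)&(P[:,2]>.162)&(P[:,2]<.185)&(abs(P[:,1]+.043)<.06); B=P[k]
    print('slope',w,len(Q),'bar',B.mean(0) if len(B) else None,len(B))
```

```text
slope [-0.08571139  0.19787339] 2146 bar [ 0.54108821 -0.0760775   0.17413994] 87
slope [-0.08761011  0.19988801] 3304 bar [ 0.54156669 -0.02587317  0.17516547] 263
```

To row units: 0.036 m / 0.8 = 0.045, 0.034 m / 0.8 = 0.0425.

>>> {"method": "drive_effector", "body": {
  "ticks": [
    {"pos":[0.0038, -0.0013, 0.025], "jaw":0.4},
    {"pos":[0.0038, -0.0013, 0.0425], "jaw":0.4},
    {"pos":[0.0038, -0.0013, 0.045], "jaw":0.4},
    {"pos":[0.0038, -0.0013, 0.045], "jaw":0},
    {"pos":[0.0038, -0.0013, 0.045], "jaw":0},
    {"pos":[0.0038, -0.0013, 0.045], "jaw":0},
    {"pos":[0.0038, -0.0013, 0.045], "jaw":0},
    {"pos":[0.0038, -0.0013, 0.045], "jaw":0}
  ],
  "squeeze": 90
}}

```text
t: 10.9
tcp_pos: [0.5409, -0.039, 0.1773]
tool_rot: [0.704, 0.711, 0.001, 0.001]
force: [4.0, 4.4, -3.2]
finger_gap: 0.1
gripper_force: 87.8
```

To row units: 0.009 m / 0.8 = 0.0113, 0.006 m / 0.8 = 0.0075.

>>> {"method": "drive_effector", "body": {
  "ticks": [
    {"pos":[0, -0.0013, 0.0038], "jaw":0},
    {"pos":[0, -0.0019, 0.0075], "jaw":0},
    {"pos":[0, -0.0025, 0.0113], "jaw":0},
    {"pos":[0, -0.0025, 0.0113], "jaw":0}
  ]
}}

```text
t: 11.3
tcp_pos: [0.539, -0.039, 0.1702]
tool_rot: [0.704, 0.711, 0.002, 0.001]
force: [0.8, 4.3, 4.9]
finger_gap: 0.103
gripper_force: 89.3
```

>>> {"method": "drive_effector", "body": {
  "ticks": [
    {"pos":[0, 0, 0.0025], "jaw":0},
    {"pos":[0, 0, 0.005], "jaw":0},
    {"pos":[0, 0, 0.005], "jaw":0}
  ]
}}

```text
t: 11.6
tcp_pos: [0.5378, -0.0391, 0.1643]
tool_rot: [0.704, 0.711, 0.001, 0.0]
force: [-0.4, 5.4, 3.5]
finger_gap: 0.107
gripper_force: 89.1
```

To row units: 0.003 m / 0.8 = 0.0038, 0.002 m / 0.8 = 0.0025.

>>> {"method": "drive_effector", "body": {
  "ticks": [
    {"pos":[0, 0, 0.0025], "jaw":0},
    {"pos":[0, 0, 0.0038], "jaw":0},
    {"pos":[0, 0, 0.0038], "jaw":0}
  ]
}}

```text
t: 11.9
tcp_pos: [0.5377, -0.0391, 0.1636]
tool_rot: [0.704, 0.711, 0.001, 0.0]
force: [-5.1, 6.0, 21.4]
finger_gap: 0.105
gripper_force: 91.0
```

>>> {"method": "drive_effector", "body": {
  "ticks": [
    {"pos":[0, 0, 0.0013], "jaw":0},
    {"pos":[0, 0, 0.0025], "jaw":0},
    {"pos":[0, 0, 0.0025], "jaw":0}
  ]
}}

```text
t: 12.2
tcp_pos: [0.5378, -0.0391, 0.1634]
tool_rot: [0.704, 0.711, 0.001, 0.001]
force: [-8.3, 6.7, 33.6]
finger_gap: 0.103
gripper_force: 92.4
```

To row units: -0.009 m / 0.8 = -0.0113, -0.008 m / 0.8 = -0.01.

>>> {"method": "drive_effector", "body": {
  "ticks": [
    {"pos":[0, 0, -0.0038], "jaw":0},
    {"pos":[0, 0, -0.0075], "jaw":0},
    {"pos":[0, 0, -0.01], "jaw":0},
    {"pos":[0, 0, -0.0113], "jaw":0},
    {"pos":[0, 0, -0.0113], "jaw":0}
  ]
}}

```text
t: 12.7
tcp_pos: [0.5382, -0.0391, 0.1668]
tool_rot: [0.704, 0.71, 0.001, -0.0]
force: [3.5, 6.0, -4.3]
finger_gap: 0.108
gripper_force: 88.3
```

>>> {"method": "drive_effector", "body": {
  "ticks": [
    {"pos":[0, 0, -0.0013], "jaw":0},
    {"pos":[0, 0, -0.0019], "jaw":0},
    {"pos":[0, 0, -0.0019], "jaw":0}
  ]
}}

```text
t: 13.0
tcp_pos: [0.5382, -0.0391, 0.167]
tool_rot: [0.704, 0.71, 0.001, -0.0]
force: [6.3, 4.8, -13.6]
finger_gap: 0.097
gripper_force: 87.7
```

To row units: -0.001 m / 0.8 = -0.0013, -0.0005 m / 0.8 = -0.0006.

>>> {"method": "drive_effector", "body": {
  "ticks": [
    {"pos":[0, 0, -0.0006], "jaw":0},
    {"pos":[0, 0, -0.0013], "jaw":0},
    {"pos":[0, 0, -0.0013], "jaw":0},
    {"pos":[0, 0, -0.0013], "jaw":0},
    {"pos":[0, 0, -0.0013], "jaw":0},
    {"pos":[0, 0, -0.0013], "jaw":0},
    {"pos":[0, 0, -0.0013], "jaw":0},
    {"pos":[0, 0, -0.0013], "jaw":0}
  ]
}}

```text
t: 13.8
tcp_pos: [0.5382, -0.0391, 0.1672]
tool_rot: [0.704, 0.71, 0.001, -0.001]
force: [6.9, 4.1, -18.9]
finger_gap: 0.108
gripper_force: 87.5
```

The catch held at about 19 N. I'll relax, ease the lid flat, release it and retreat.

To row units: 0.008 m / 0.8 = 0.01, 0.006 m / 0.8 = 0.0075.

>>> {"method": "drive_effector", "body": {
  "ticks": [
    {"pos":[0, 0, 0.0038], "jaw":0},
    {"pos":[0, 0, 0.0075], "jaw":0},
    {"pos":[0, 0, 0.01], "jaw":0},
    {"pos":[0, 0, 0.01], "jaw":0}
  ]
}}

```text
t: 14.2
tcp_pos: [0.5378, -0.0392, 0.1638]
tool_rot: [0.704, 0.711, 0.001, -0.0]
force: [-2.3, 5.3, 12.1]
finger_gap: 0.105
gripper_force: 91.3
```

>>> {"method": "drive_effector", "body": {
  "ticks": [
    {"pos":[0, 0, -0.0013], "jaw":0.4},
    {"pos":[0, 0, -0.0013], "jaw":0.4},
    {"pos":[0, 0, -0.0013], "jaw":0.4},
    {"pos":[0, 0, -0.0013], "jaw":0.4},
    {"pos":[0, 0, -0.0125], "jaw":0.4},
    {"pos":[0, 0, -0.0375], "jaw":0.4},
    {"pos":[0, 0, -0.0875], "jaw":0.4},
    {"pos":[0, 0, -0.15], "jaw":0.4},
    {"pos":[-0.0625, -0.025, -0.175], "jaw":0.4},
    {"pos":[-0.125, -0.05, -0.175], "jaw":0.4},
    {"pos":[-0.1875, -0.075, -0.175], "jaw":0.4},
    {"pos":[-0.25, -0.1, -0.175], "jaw":0.4},
    {"pos":[-0.3125, -0.1, -0.175], "jaw":0.4},
    {"pos":[-0.3125, -0.1, -0.175], "jaw":0.4},
    {"pos":[-0.3125, -0.1, -0.175], "jaw":0.4}
  ]
}}

```text
t: 15.7
tcp_pos: [0.4598, -0.2934, 0.3026]
tool_rot: [0.705, 0.709, -0.0, 0.001]
force: [-0.5, 0.4, -0.1]
finger_gap: 0.393
gripper_force: 0.0
```

Run:
```python
from h import *
s=snap('top','top5.png'); t=snap('side','side5.png')
for s0 in (s,t):
    P=cloud(s0).reshape(-1,3); P=P[np.isfinite(P[:,0])]
    k=(P[:,0]>.5)&(P[:,0]<.66)&(((P[:,1]>.02)&(P[:,1]<.07))|((P[:,1]>-.15)&(P[:,1]<-.1)))&(P[:,2]>.125)&(P[:,2]<.155); Q=P[k]
    print('slope',np.polyfit(Q[:,0],Q[:,2],1),len(Q),Q[:,2].mean())
cv2.imwrite('pics/c5.png',np.hstack([s['pixels'][80:300,110:430],t['pixels'][100:320,150:430]])[:,:,::-1])
```

```text
slope [0.00743879 0.13449431] 3245 0.13880241931056744
slope [0.00597104 0.13631714] 3356 0.1397816485416186
```

View pics/c5.png

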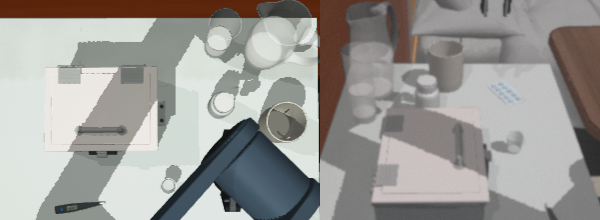

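The lid lies flat on the box (handle at (101,131) of the top crop), the other things stand where they were, and the arm is clear.

```bash
python3 -c "
from station import manip, cam, status, sign_off
print(sign_off())"
```

```text
the job is handed in; nothing more can be done
None
```

The vial is standing upright in the empty bay, the lid is shut and caught (it held a steady tug of about 19 N for most of a second), the other things were not moved, and the job was handed in at about 16 s.

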